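Shut the file box and screw down its flap

TASK

Push the raised flap of the green file box fully shut with a fingertip. Then, with the flap shut, turn its loose wing screw clockwise (seen from above) by repeated fingertip strokes against the wings until it stops, fully home, with the orange wing over the orange mark. Only push: do not pinch or grip the wings, do not move the things standing around, and finish clear of everything.

Things in the scene. Friction and masses are not known exactly. Their poses are not given: they have to be found in the camera images.
- filebox: Green plastic card file box, fixed to the table top, 160 (x) by 200 (y) by 100 mm high, open on top. Origin: centre of its underside; z up. Its -x side is the front (towards the robot, give or take its yaw), its +x side carries the flap's hinge.
- flap (a joint): Angle (rad) of the green flap, a 160 by 200 by 6 mm plate covering the box top. Hinge axis: along the box's y, at box x = +80, z = 100 mm. 0 = fully shut (level, upper face at z = 106 mm); grows as the front edge rises (starts 0.35 to 0.75). Stiff: it stays where it is left; 2 to 5 N pressed down 90 mm from the hinge shuts it.
- flap_edge (a point): Middle of the flap's front (free) edge, on its upper face. Beside the rib and screw (|y| over 40 mm) the flap is bare.
- rib_top (a point): Top centre of the white carrying grip: an upright rib on the flap, 10 (x) by 80 (y) by 20 mm high above the flap's upper face, centred 86 mm from the hinge line, y = 0. Its front face stands 34 mm behind the screw's axis, so a finger cannot be led right round the screw.
- screw (a joint): Angle q (rad) the wing screw is still unscrewed: 0 = home, a hard stop; falls as it turns clockwise from above (starts 3.6 to 6.8). Captive: turning does not raise or lower it. It stays where left; 2 to 3 N at 20 mm from the axis turns it. Flap shut, seen from above: the orange wing points 90 deg + q counterclockwise from box +x, so at home to +y, over the orange mark; the black wing opposite.
- screw_center (a point): On the screw's axis (flap shut: box x = -45, y = 0, z = 122 mm), 16 mm above the flap's upper face, mid-height of the wings. Black hub, radius 11 mm, 2 to 30 mm above the flap. Two flat upright wings, 6 mm thick, reach 30 mm from the axis, 5 to 30 mm above the flap. Its y axis points along the orange wing, its z along the screw's axis.
- wing_a_push: Face of the orange wing that is pushed to turn the screw clockwise (its origin is that of the screw, on the screw's axis on the flap's upper face; same axes as the screw)
- wing_a_back: Opposite face of the orange wing (its origin is that of the screw, on the screw's axis on the flap's upper face; same axes as the screw)
- wing_b_push: Face of the black wing that is pushed to turn the screw clockwise (its origin is that of the screw, on the screw's axis on the flap's upper face; same axes as the screw)
- wing_b_back: Opposite face of the black wing (its origin is that of the screw, on the screw's axis on the flap's upper face; same axes as the screw)
- stapler: Bystander: hard plastic stapler, blue and black, 150 by 36 by 55 mm, loose. Origin: centre of its underside.
- pencil_cup: Bystander: round metal pencil cup, 72 mm across, 95 mm high, pencils to 135 mm, loose. Origin: centre of its underside.
- saucer: Bystander: white ceramic saucer, 120 mm across, 18 mm high, loose. Origin: centre of its underside.
- tape_dispenser: Bystander: chrome tape dispenser with a roll, 140 by 50 by 84 mm, loose. Origin: centre of its underside.

How it is judged:
By the outcome, as a careful person would: the job done as asked, in the order asked, and still so for the second after the job is handed in, with the robot touching nothing.
It also fails if it takes over 54 s, if anything falls off the work surface, if the arm or the gripper's body presses on something with over 40 N, if the wrist force passes 120 N, or if a joint passes its speed limit or range.

ROBOT

A 6-joint arm with a two-finger parallel gripper is mounted at the origin on the work surface. World frame = base frame: x ahead of the robot, y to its left, z up, the work surface at z = 0. Lengths are in mm, angles in rad, forces in N, time in s.
With the tool pointing down it reaches from about 300 to 775 mm from the base axis. Payload 14.6 kg.
Tool frame: the origin (TCP) lies on the centre line of the jaws, within the pads' length; the fingertips stand 22 mm ahead of it and the grasp point (between the pads) lies 3 mm ahead of it; z points along the fingers, x is the direction in which the jaws open and shut, and the axes are right-handed (so a half turn about z gives the same grasp; the last joint's range is limited). The gripper opens to 85 mm and grips with 20 to 120 N. Pads are 22 mm wide; open, the fingers measure 114 mm over their backs; the gripper's body (76 mm by 85 mm) begins 54 mm behind the grasp point. The pads swing forward as they close: fully open they stand 13 mm farther back than shut.
Start: joints at [1.088, 0.3, 1.521, -0, 1.321, -0.067], TCP at [222.153, 503.127, 213.481] pointing down, gripper open.
Joint ranges: [-3.03, 3.03], [-0.79, 2.21], [0.23, 2.52], [-1.04, 4.18], [0, 3.07], [-2.55, 2.55]. Speed limits (rad/s): [2.22, 2.22, 2.57, 3.14, 3.14, 3.14].

INTERFACE

Orientations are given as a rotation vector (axis times angle).
In Python, from station import manip gives the robot as it stands. The module is installed in compiled form; this text tells all that it offers.
- The arm moves only by the tool carry_out, never from a script. Its argument "increments" is a list of rows, each an object of numbers: "x", "y", "z": the shift along the tool's x, y, z in m; "yaw": the turn about the tool's z in rad; "grip": the opening, from 0 (shut) to 1 (fully open). A call has 1 to 10 rows; each row is the pose to reach, as a shift and turn from the pose commanded when the call began, along the tool's axes at that moment; what a row does not reach only later rows make up. A row lasts 1/10 s, in which the tool goes at most 50 mm and 8.59 degrees, less where a joint would pass 70% of its speed; a pose out of reach is approached as far as the arm can. A call with a gripper value outside its range is refused whole. The fingers move at their own pace and stop on an object; the grip force is fixed at half the most. Time passes only in rows, so rows that repeat a pose let the fingers close. It gives the time, the measured TCP pose, the force and the opening at its end, in the units of the state.
- manip.get_state(): the state, without advancing time (a new reading comes with each control period).
- manip.read_camera(name): name is "scene" or "top" or "wrist"; returns the picture (384x512x3 uint8, red, green, blue); there is no depth.
- manip.get_calibration(name): a dict with "vfov" (degrees; the focal length in pixels is half the picture's height over the tangent of half this angle, whatever the lens; pixels are square), "cx", "cy" (the principal point, pixels), "cam_to_world" (4x4, takes a point from camera to world coordinates); the wrist camera has in their place "mount" (4x4, takes a point from camera to tool coordinates, whose origin is the TCP and whose axes are the tool frame's). Camera axes: x right, y up, looking along -z (the intrinsics and any distortion apply to the point x, -y, -z); pixel columns grow to the right and rows downward; lengths in mm; the calibration is good to about 2 mm. The wrist camera is an equidistant fisheye: a pixel r from the principal point sees the ray r / f radians off the axis. A picture is of the moment at which its call begins: read the wrist's pose just before it. get_calibration takes no time and is no camera call.
- manip.job_done(): hands the job in, once; it reports no verdict.
The state is a dict: "clock": time; "q": joint angles; "dq": joint speeds; "joint_efforts": joint torques, N m; "eef_pos": TCP position; "orientation": TCP orientation; "wrist_force": force on the tool from outside, world axes, zero at the start; "moment": the same for the moment, N m; "width": opening from 0.0 (shut) to 1.0 (fully open).
Only numpy, scipy, OpenCV 4.12 (cv2) and the standard library are available. Lean on these libraries where they do the work, as an engineer would, in place of code of your own. Each camera call takes 0.05 s, during which the arm holds its last target.

## Working session

There is one attempt and no reset: what is moved stays moved. The work goes in short steps, Python scripts to look and compute and a tool call to move; the robot and the scene stay as the last step left them, time stands still between calls to the robot, and variables do not carry over. Pictures are saved under pics/ and viewed, and the job is handed in when it is done.

Besides the shell and the picture viewer there is one more tool, called after "Emit:" as a command line: name --argument value ..., lists and objects as JSON in quotes. carry_out: Moves the arm, as the interface text tells. Its arguments: {"type":"object","properties":{"increments":{"type":"array"}},"required":["increments"]}

```bash
mkdir -p pics; ls; python3 - <<'E'
from station import manip
import cv2,json,numpy as np
s=manip.get_state();print(s)
for n in("scene","top","wrist"):
    print(n,manip.get_calibration(n))
    cv2.imwrite(f"pics/{n}0.png",manip.read_camera(n)[:,:,::-1])
E
```

```text
pics
{'clock': 0.0, 'q': array([ 1.08838507e+00,  3.00477352e-01,  1.52158555e+00, -1.81821865e-05,
        1.32071879e+00, -6.65855621e-02]), 'dq': array([-0.00026817, -0.00094733,  0.00113128,  0.00057359,  0.00114367,
       -0.00024946]), 'joint_efforts': array([ 2.34483878e-04, -5.43494010e+01, -3.61797631e+01, -4.32042157e-05,
        4.06502528e-03,  2.81227994e-05]), 'eef_pos': array([222.04827887, 502.89912453, 212.91601381]), 'orientation': array([ 2.63164185e+00,  1.71473432e+00, -1.61539111e-03]), 'wrist_force': array([ 0.50446686, -0.20633182, -0.19217347]), 'moment': array([-0.03481163, -0.02559117,  0.03607105]), 'width': 1.0013527688111197}
scene {'vfov': 49.11830662770788, 'cx': 253.06351320330282, 'cy': 196.93313214953372, 'cam_to_world': array([[-1.47453831e-01, -7.69511077e-01,  6.21377559e-01,
         1.25533501e+03],
       [ 9.88996871e-01, -1.07129052e-01,  1.02022328e-01,
         1.41170868e+02],
       [-1.19397221e-02,  6.29584044e-01,  7.76840636e-01,
         9.17130083e+02],
       [ 0.00000000e+00,  0.00000000e+00,  0.00000000e+00,
         1.00000000
[... 186 characters left out ...]
3e+02],
       [-9.99197911e-01,  2.35310076e-02,  3.24010294e-02,
         3.65929263e+01],
       [ 3.45603073e-02,  9.80458947e-02,  9.94581614e-01,
         1.02934831e+03],
       [ 0.00000000e+00,  0.00000000e+00,  0.00000000e+00,
         1.00000000e+00]])}
wrist {'vfov': 65.70646984690485, 'cx': 255.2192971171013, 'cy': 190.11356636760493, 'mount': array([[ 9.99999593e-01, -1.39963001e-04,  8.91587591e-04,
         2.23430306e-01],
       [ 1.52503525e-04, -9.47489875e-01, -3.19785731e-01,
        -8.21583462e+01],
       [ 8.89528386e-04,  3.19785737e-01, -9.47489468e-01,
        -1.61242495e+02],
       [ 0.00000000e+00,  0.00000000e+00,  0.00000000e+00,
         1.00000000e+00]])}
```

View pics/scene0.png

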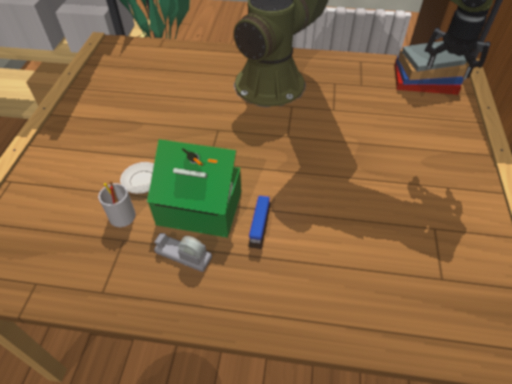

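View pics/top0.png

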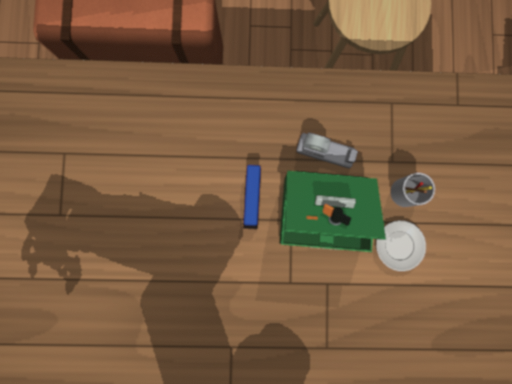

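View pics/wrist0.png

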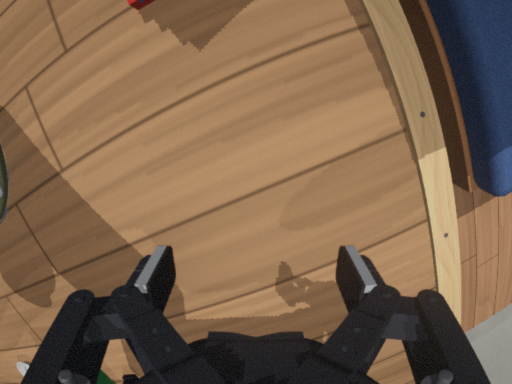

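The scene and top views show the green box at about (195,187) in scene and (332,210) in top, with the flap raised, the screw at top (340,213), and the bystanders around it. I'll zoom in on both.

```bash
python3 - <<'E'
import cv2
a=cv2.imread("pics/top0.png")[160:265,270:400]; b=cv2.imread("pics/scene0.png")[130:245,135:255]
cv2.imwrite("pics/topz.png",cv2.resize(a,None,fx=6,fy=5.7 and 6,interpolation=cv2.INTER_CUBIC)[:600])
cv2.imwrite("pics/scz.png",cv2.resize(b,None,fx=5,fy=5,interpolation=cv2.INTER_CUBIC))
E
```

```text
(no output)
```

View pics/topz.png

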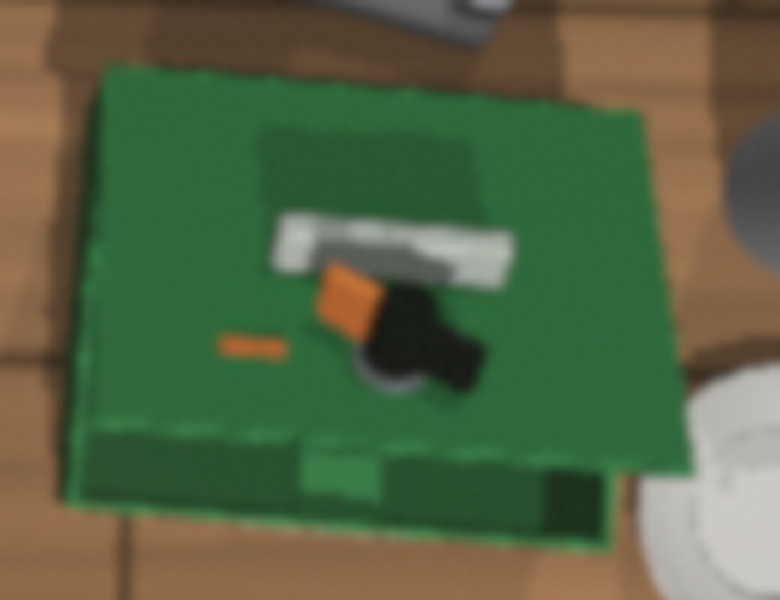

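View pics/scz.png

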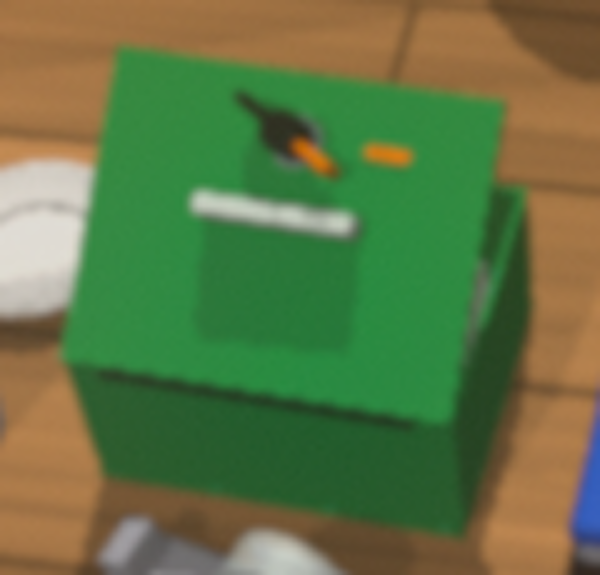

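```bash
cat > h.py <<'E'
import numpy as np
from station import manip
from scipy.optimize import least_squares
from scipy.spatial.transform import Rotation as R
H=384
def proj(n,P,cal=None,T=None):
    c=cal or manip.get_calibration(n); f=H/2/np.tan(np.radians(c["vfov"]/2))
    M=c["cam_to_world"] if T is None else T@c["mount"]
    p=(np.atleast_2d(P)-M[:3,3])@M[:3,:3]
    x,y,z=p[:,0],-p[:,1],-p[:,2]
    if T is None: u=x/z*f;v=y/z*f
    else:
        r=np.hypot(x,y);t=np.arctan2(r,z);u=x/r*t*f;v=y/r*t*f
    return np.c_[u+c["cx"],v+c["cy"]]
def tcpT():
    s=manip.get_state();T=np.eye(4);T[:3,:3]=R.from_rotvec(s["orientation"]).as_matrix();T[:3,3]=s["eef_pos"];return T
def box2w(P,p):
    bx,by,yaw=p[:3];P=np.atleast_2d(P);c,s=np.cos(yaw),np.sin(yaw)
    return np.c_[bx+c*P[:,0]-s*P[:,1],by+s*P[:,0]+c*P[:,1],P[:,2]]
def flap(P,p,phi):
    # P: d = distance from hinge towards front, y, h above hinge axis plane
    P=np.atleast_2d(P);d,y,h=P.T
    return box2w(np.c_[80-d*np.cos(phi)+h*np.sin(phi),y,100+d*np.sin(phi)+h*np.cos(phi)],p)
E
cat > fit.py <<'E'
from h import *
Zt=lambda u,v:(270+u/6,160+v/6); Zs=lambda u,v:(135+u/5,130+v/5)
obs=[("top","f",(0,100,6),Zt(105,68)),("top","f",(0,-100,6),Zt(640,115)),("top","f",(160,-100,6),Zt(690,472)),("top","f",(160,100,6),Zt(88,420)),
("top","b",(-80,100,100),Zt(65,503)),("top","b",(-80,-100,100),Zt(610,548)),
("scene","f",(160,-100,6),Zs(118,47)),("scene","f",(160,100,6),Zs(503,102)),("scene","f",(0,-100,6),Zs(65,358)),("scene","f",(0,100,6),Zs(450,423)),
("scene","b",(80,-100,0),Zs(105,475)),("scene","b",(80,100,0),Zs(462,535)),("scene","b",(-80,100,100),Zs(525,190)),
("top","f",(125,0,36),Zt(405,312)),("scene","f",(125,0,36),Zs(288,132))]
C={n:manip.get_calibration(n) for n in("top","scene")}
def res(p,full=False):
    o=[]
    for n,k,P,uv in obs:
        W=box2w(P,p) if k=="b" else flap(P,p,p[3])
        o.append(proj(n,W,C[n])[0]-uv)
    return np.array(o) if full else np.ravel(o)
r=least_squares(res,[500,-50,0,.5],loss="soft_l1");print(r.x,r.cost)
for ob,e in zip(obs,res(r.x,True)):print(ob[:3],e.round(1))
p=r.x
for q in (5.4,5.5,5.6,5.7,5.8):
    for s,nm in((1,"orange"),(-1,"black")):
        a=np.pi/2+q; P=(125-s*30*np.cos(a),s*30*np.sin(a),36)
        W=flap(P,p,p[3]);t=proj("top",W,C["top"])[0];z=proj("scene",W,C["scene"])[0]
        print(q,nm,((t-[270,160])*6).round(),((z-[135,130])*5).round())
for k,u in (("top",(402,190)),("top",(419,188)),):pass
E
python3 fit.py
```

```text
[ 5.80923609e+02 -1.19747589e+02 -6.29952793e-02  1.38824795e+02] 6.533780520032761
('top', 'f', (0, 100, 6)) [-1.  -0.9]
('top', 'f', (0, -100, 6)) [-0.3 -0.8]
('top', 'f', (160, -100, 6)) [0.2 0.5]
('top', 'f', (160, 100, 6)) [-0.4  0.7]
('top', 'b', (-80, 100, 100)) [-0.5  1.1]
('top', 'b', (-80, -100, 100)) [-0.3  1.2]
('scene', 'f', (160, -100, 6)) [-0.4 -0.4]
('scene', 'f', (160, 100, 6)) [ 0.3 -0.3]
('scene', 'f', (0, -100, 6)) [-1.7  0.3]
('scene', 'f', (0, 100, 6)) [-0.4  0.4]
('scene', 'b', (80, -100, 0)) [-1.   0.3]
('scene', 'b', (80, 100, 0)) [0.1 1. ]
('scene', 'b', (-80, 100, 100)) [ 0.1 -0.4]
('top', 'f', (125, 0, 36)) [-0.5 -0.4]
('scene', 'f', (125, 0, 36)) [-2.  -0.4]
5.4 orange [342. 249.] [308. 183.]
5.4 black [464. 372.] [249.  77.]
5.5 orange [335. 253.] [313. 180.]
5.5 black [470. 368.] [244.  81.]
5.6 orange [329. 258.] [318. 176.]
5.6 black [476. 363.] [239.  85.]
5.7 orange [324. 263.] [322. 171.]
5.7 black [481. 357.] [234.  89.]
5.8 orange [320. 269.] [326. 167.]
5.8 black [485. 351.] [230.  94.]
```

```bash
cat >> h.py <<'E'
PB=np.array([580.92,-119.75,-0.0630]);PHI=0.595
def to(pw,alpha=None):
    T=tcpT();d=T[:3,:3].T@(np.asarray(pw)-T[:3,3]);a=np.arctan2(T[1,0],T[0,0])
    print("shift mm",d.round(1),"yaw",None if alpha is None else round((a-alpha+np.pi)%(2*np.pi)-np.pi,4),"alpha",a.round(4))
E
python3 - <<'E'
from h import *
W=flap((135,62,6),PB,PHI)[0];print(W)
to([W[0],W[1],290],PB[2])
to([222,503,290])
E
```

```text
[556.44283643 -56.0826525  180.63757285]
shift mm [-376.4  531.7  -76.6] yaw 1.218 alpha 1.155
shift mm [ -0.1  -0.1 -76.9] yaw None alpha 1.155
```

Emit:
carry_out --increments '[{"z": -0.04,"grip": 0},{"z": -0.077,"grip": 0},{"x": -0.376,"y": 0.532,"z": -0.077,"yaw": 1.218,"grip": 0},{"x": -0.376,"y": 0.532,"z": -0.077,"yaw": 1.218,"grip": 0},{"x": -0.376,"y": 0.532,"z": -0.077,"yaw": 1.218,"grip": 0},{"x": -0.376,"y": 0.532,"z": -0.077,"yaw": 1.218,"grip": 0},{"x": -0.376,"y": 0.532,"z": -0.077,"yaw": 1.218,"grip": 0},{"x": -0.376,"y": 0.532,"z": -0.077,"yaw": 1.218,"grip": 0},{"x": -0.376,"y": 0.532,"z": -0.077,"yaw": 1.218,"grip": 0},{"x": -0.376,"y": 0.532,"z": -0.077,"yaw": 1.218,"grip": 0}]'

```text
$.increments[0]: bad value
```

Emit:
carry_out --increments '[{"x": 0.0,"y": 0.0,"z": -0.04,"yaw": 0.0,"grip": 0.0},{"x": 0.0,"y": 0.0,"z": -0.077,"yaw": 0.0,"grip": 0.0},{"x": -0.376,"y": 0.532,"z": -0.077,"yaw": 1.218,"grip": 0.0},{"x": -0.376,"y": 0.532,"z": -0.077,"yaw": 1.218,"grip": 0.0},{"x": -0.376,"y": 0.532,"z": -0.077,"yaw": 1.218,"grip": 0.0},{"x": -0.376,"y": 0.532,"z": -0.077,"yaw": 1.218,"grip": 0.0},{"x": -0.376,"y": 0.532,"z": -0.077,"yaw": 1.218,"grip": 0.0},{"x": -0.376,"y": 0.532,"z": -0.077,"yaw": 1.218,"grip": 0.0},{"x": -0.376,"y": 0.532,"z": -0.077,"yaw": 1.218,"grip": 0.0},{"x": -0.376,"y": 0.532,"z": -0.077,"yaw": 1.218,"grip": 0.0}]'

```text
clock: 1.15
eef_pos: [428.3, 158.0, 290.5]
orientation: [-3.14, 0.08, -0.0]
wrist_force: [0.7, -0.2, 0.4]
width: -0.003
```

```bash
python3 - <<'E'
from h import *
to([556.4,-56,290],PB[2])
E
```

```text
shift mm [138.9 207.2   0.6] yaw 0.0119 alpha -0.0511
```

Emit:
carry_out --increments '[{"x": 0.139,"y": 0.207,"z": 0.0,"yaw": 0.012,"grip": 0.0},{"x": 0.139,"y": 0.207,"z": 0.0,"yaw": 0.012,"grip": 0.0},{"x": 0.139,"y": 0.207,"z": 0.0,"yaw": 0.012,"grip": 0.0},{"x": 0.139,"y": 0.207,"z": 0.0,"yaw": 0.012,"grip": 0.0},{"x": 0.139,"y": 0.207,"z": 0.0,"yaw": 0.012,"grip": 0.0},{"x": 0.139,"y": 0.207,"z": 0.0,"yaw": 0.012,"grip": 0.0},{"x": 0.139,"y": 0.207,"z": 0.0,"yaw": 0.012,"grip": 0.0}]'

```text
clock: 1.85
eef_pos: [557.3, -53.8, 289.7]
orientation: [-3.14, 0.092, 0.002]
wrist_force: [-0.0, 0.1, -0.2]
width: 0.005
```

```bash
python3 - <<'E'
from h import *
import cv2
to([556.4,-56,290],PB[2]);s=manip.get_state();print(s["eef_pos"],s["wrist_force"])
cv2.imwrite("pics/w1.png",manip.read_camera("wrist")[:,:,::-1])
cv2.imwrite("pics/s1.png",cv2.resize(manip.read_camera("scene")[80:250,100:330,::-1],None,fx=3,fy=3))
E
```

```text
shift mm [-0.7  2.3 -0.3] yaw 0.0043 alpha -0.0587
[557.26797852 -53.7565744  289.70450088] [-0.02152398  0.14202624 -0.2014927 ]
```

View pics/w1.png

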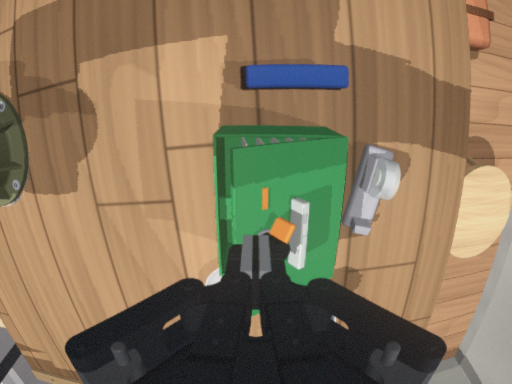

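View pics/s1.png

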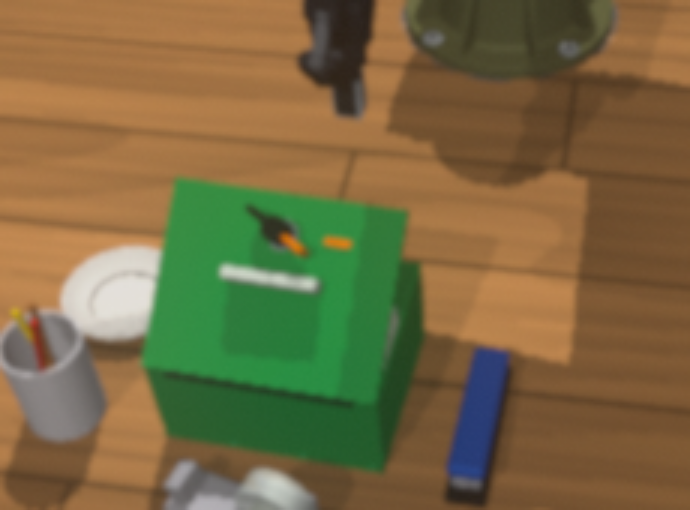

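The wrist view shows the shut fingers at (257,240) beside the orange wing at (282,230). The scene view puts the tool above the +y bare strip of the flap. Pressing down now.

Emit:
carry_out --increments '[{"x": 0.0,"y": 0.0,"z": 0.04,"yaw": 0.0,"grip": 0.0},{"x": 0.0,"y": 0.0,"z": 0.07,"yaw": 0.0,"grip": 0.0},{"x": 0.0,"y": 0.0,"z": 0.08,"yaw": 0.0,"grip": 0.0},{"x": 0.0,"y": 0.0,"z": 0.09,"yaw": 0.0,"grip": 0.0},{"x": 0.0,"y": 0.0,"z": 0.1,"yaw": 0.0,"grip": 0.0},{"x": 0.0,"y": 0.0,"z": 0.11,"yaw": 0.0,"grip": 0.0},{"x": 0.0,"y": 0.0,"z": 0.12,"yaw": 0.0,"grip": 0.0},{"x": 0.0,"y": 0.0,"z": 0.13,"yaw": 0.0,"grip": 0.0},{"x": 0.0,"y": 0.0,"z": 0.14,"yaw": 0.0,"grip": 0.0},{"x": 0.0,"y": 0.0,"z": 0.145,"yaw": 0.0,"grip": 0.0}]'

```text
clock: 2.95
eef_pos: [557.0, -53.1, 144.4]
orientation: [-3.14, 0.09, 0.001]
wrist_force: [0.3, -0.5, 1.8]
width: 0.001
```

Emit:
carry_out --increments '[{"x": 0.0,"y": 0.0,"z": 0.004,"yaw": 0.0,"grip": 0.0},{"x": 0.0,"y": 0.0,"z": 0.008,"yaw": 0.0,"grip": 0.0},{"x": 0.0,"y": 0.0,"z": 0.012,"yaw": 0.0,"grip": 0.0},{"x": 0.0,"y": 0.0,"z": 0.014,"yaw": 0.0,"grip": 0.0},{"x": 0.0,"y": 0.0,"z": 0.015,"yaw": 0.0,"grip": 0.0}]'

```text
clock: 3.45
eef_pos: [557.2, -53.1, 130.3]
orientation: [-3.14, 0.09, 0.0]
wrist_force: [0.2, 0.0, 2.2]
width: 0.002
```

Emit:
carry_out --increments '[{"x": 0.0,"y": 0.0,"z": 0.001,"yaw": 0.0,"grip": 0.0},{"x": 0.0,"y": 0.0,"z": 0.002,"yaw": 0.0,"grip": 0.0},{"x": 0.0,"y": 0.0,"z": 0.003,"yaw": 0.0,"grip": 0.0}]'

```text
clock: 3.75
eef_pos: [557.3, -53.1, 127.5]
orientation: [3.14, -0.09, 0.0]
wrist_force: [-0.4, -0.2, 1.9]
width: 0.001
```

Emit:
carry_out --increments '[{"x": 0.0,"y": 0.0,"z": 0.001,"yaw": 0.0,"grip": 0.0},{"x": 0.0,"y": 0.0,"z": 0.002,"yaw": 0.0,"grip": 0.0}]'

```text
clock: 3.95
eef_pos: [557.3, -53.0, 125.4]
orientation: [-3.14, 0.09, -0.0]
wrist_force: [-0.2, -0.6, 1.6]
width: -0.001
```

Emit:
carry_out --increments '[{"x": 0.0,"y": 0.0,"z": 0.001,"yaw": 0.0,"grip": 0.0},{"x": 0.0,"y": 0.0,"z": 0.002,"yaw": 0.0,"grip": 0.0}]'

```text
clock: 4.15
eef_pos: [557.3, -53.1, 123.4]
orientation: [-3.14, 0.09, 0.0]
wrist_force: [0.1, 0.2, 1.9]
width: -0.002
```

```bash
python3 - <<'E'
from h import *
import cv2
s=manip.get_state();print(s["eef_pos"],s["wrist_force"])
cv2.imwrite("pics/s2.png",cv2.resize(manip.read_camera("scene")[110:250,110:270,::-1],None,fx=4,fy=4,interpolation=cv2.INTER_CUBIC))
E
```

```text
[557.26904161 -53.0670058  123.40120531] [0.13699595 0.20766624 1.93526777]
```

View pics/s2.png

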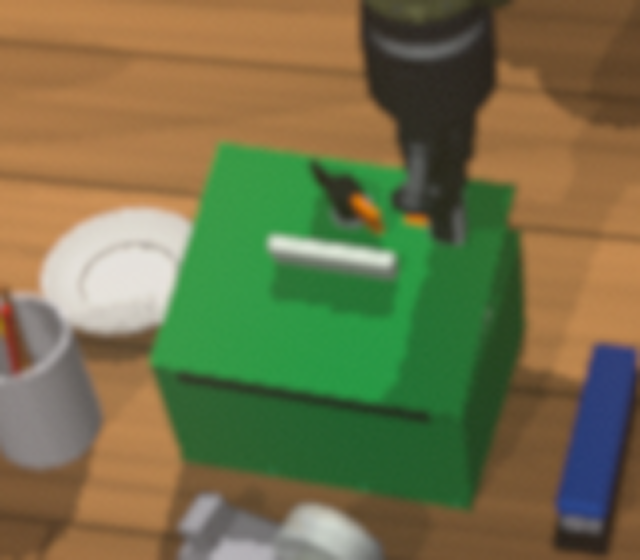

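```bash
python3 - <<'E'
from h import *
for phi in (0,.05,.1,.15,.2):
    print(phi,[((proj("scene",flap((d,y,6),PB,phi))[0]-[110,110])*4).round() for d,y in((160,-100),(160,100),(0,-100),(0,100))])
T=tcpT()
for z in(0,10,22,35):print(z,((proj("scene",(T@[0,0,z,1])[:3])[0]-[110,110])*4).round())
E
```

```text
0 [array([233., 181.]), array([520., 224.]), array([147., 362.]), array([460., 414.])]
0.05 [array([231., 174.]), array([520., 216.]), array([147., 363.]), array([459., 415.])]
0.1 [array([228., 166.]), array([519., 209.]), array([147., 363.]), array([459., 415.])]
0.15 [array([226., 159.]), array([518., 202.]), array([146., 364.]), array([459., 416.])]
0.2 [array([223., 152.]), array([517., 195.]), array([146., 364.]), array([459., 416.])]
0 [447. 256.]
10 [448. 267.]
22 [450. 279.]
35 [451. 292.]
```

```bash
python3 - <<'E'
from h import *
for z in(289.7,267.7,300):print(z,((proj("scene",(557.3,-53.8,z))[0]-[100,80])*3).round())
T=np.eye(4);c=manip.get_calibration("wrist")
T=tcpT()
for P in [(0,0,22),(0,0,0),(0,0,-10),(0,-11,22),(0,11,22),(10,-11,22)]:print(P,proj("wrist",(T@[*P,1])[:3],T=T)[0].round())
T2=T.copy();T2[:3,3]=[557.27,-53.76,289.7]
print(proj("wrist",flap((125-30*np.cos(np.pi/2+5.8),30*np.sin(np.pi/2+5.8),36),PB,PHI),T=T2))
print(proj("wrist",flap([(160,100,6),(0,100,6),(91,40,26),(91,-40,26)],PB,PHI),T=T2))
E
```

```text
289.7 [349. 132.]
267.7 [351. 155.]
300 [348. 122.]
(0, 0, 22) [255. 219.]
(0, 0, 0) [255. 234.]
(0, 0, -10) [255. 242.]
(0, -11, 22) [255. 204.]
(0, 11, 22) [255. 233.]
(10, -11, 22) [270. 204.]
[[292.19869764 222.43947361]]
[[230.89410792 146.79290061]
 [347.52161402 135.45707999]
 [301.4405321  202.19928086]
 [296.45174901 268.52591856]]
```

The picture disagrees with the text. The flap is still open about 0.24 rad (front corners at (220,145) and (513,187)), and the shut fingertips stand roughly 12 to 20 mm behind the TCP. I'll keep pressing down, guided by force.

Emit:
carry_out --increments '[{"x": 0.0,"y": 0.0,"z": 0.005,"yaw": 0.0,"grip": 0.0},{"x": 0.0,"y": 0.0,"z": 0.009,"yaw": 0.0,"grip": 0.0},{"x": 0.0,"y": 0.0,"z": 0.012,"yaw": 0.0,"grip": 0.0},{"x": 0.0,"y": 0.0,"z": 0.015,"yaw": 0.0,"grip": 0.0}]'

```text
clock: 4.6
eef_pos: [557.2, -53.0, 108.0]
orientation: [-3.14, 0.09, 0.001]
wrist_force: [-0.6, 0.1, 1.0]
width: -0.0
```

Emit:
carry_out --increments '[{"x": 0.0,"y": 0.0,"z": 0.002,"yaw": 0.0,"grip": 0.0},{"x": 0.0,"y": 0.0,"z": 0.004,"yaw": 0.0,"grip": 0.0},{"x": 0.0,"y": 0.0,"z": 0.005,"yaw": 0.0,"grip": 0.0}]'

```text
clock: 4.9
eef_pos: [557.2, -53.1, 103.3]
orientation: [3.14, -0.09, -0.0]
wrist_force: [-0.3, -0.3, 1.5]
width: 0.005
```

```bash
python3 - <<'E'
from h import *
import cv2
s=manip.get_state();print(s["eef_pos"],s["wrist_force"])
cv2.imwrite("pics/s3.png",cv2.resize(manip.read_camera("scene")[110:250,110:270,::-1],None,fx=4,fy=4,interpolation=cv2.INTER_CUBIC))
E
```

```text
[557.22074545 -53.06230616 103.29997395] [-0.28442653 -0.29959487  1.51851003]
```

View pics/s3.png

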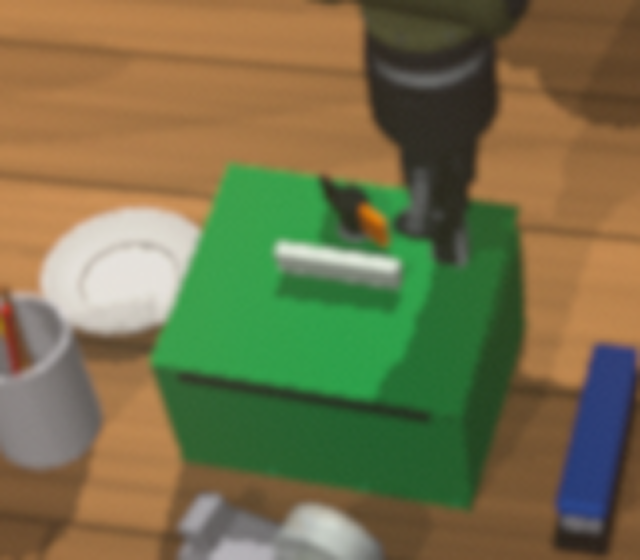

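The flap is now at about 0.1 rad, with its front corners at (232,165) and (517,207). About 11 mm remain.

Emit:
carry_out --increments '[{"x": 0.0,"y": 0.0,"z": 0.003,"yaw": 0.0,"grip": 0.0},{"x": 0.0,"y": 0.0,"z": 0.005,"yaw": 0.0,"grip": 0.0},{"x": 0.0,"y": 0.0,"z": 0.007,"yaw": 0.0,"grip": 0.0}]'

```text
clock: 5.25
eef_pos: [557.2, -53.1, 96.3]
orientation: [3.14, -0.09, -0.0]
wrist_force: [-1.1, 0.1, 1.9]
width: -0.0
```

Emit:
carry_out --increments '[{"x": 0.0,"y": 0.0,"z": 0.001,"yaw": 0.0,"grip": 0.0},{"x": 0.0,"y": 0.0,"z": 0.002,"yaw": 0.0,"grip": 0.0}]'

```text
clock: 5.45
eef_pos: [557.3, -53.0, 94.4]
orientation: [-3.14, 0.09, 0.0]
wrist_force: [-0.9, -0.5, 0.9]
width: 0.001
```

Emit:
carry_out --increments '[{"x": 0.0,"y": 0.0,"z": 0.001,"yaw": 0.0,"grip": 0.0},{"x": 0.0,"y": 0.0,"z": 0.001,"yaw": 0.0,"grip": 0.0}]'

```text
clock: 5.65
eef_pos: [557.3, -53.1, 93.4]
orientation: [-3.14, 0.09, 0.0]
wrist_force: [-0.4, -0.2, -0.7]
width: -0.002
```

Emit:
carry_out --increments '[{"x": 0.0,"y": 0.0,"z": 0.001,"yaw": 0.0,"grip": 0.0},{"x": 0.0,"y": 0.0,"z": 0.001,"yaw": 0.0,"grip": 0.0}]'

```text
clock: 5.85
eef_pos: [557.3, -53.1, 92.4]
orientation: [3.14, -0.089, 0.0]
wrist_force: [-0.1, 0.1, 0.4]
width: -0.001
```

Emit:
carry_out --increments '[{"x": 0.0,"y": 0.0,"z": 0.001,"yaw": 0.0,"grip": 0.0},{"x": 0.0,"y": 0.0,"z": 0.001,"yaw": 0.0,"grip": 0.0}]'

```text
clock: 6.05
eef_pos: [557.3, -53.0, 91.4]
orientation: [-3.14, 0.089, 0.0]
wrist_force: [-0.3, -0.5, 0.8]
width: -0.0
```

```bash
python3 - <<'E'
from h import *
import cv2
s=manip.get_state();print(s["eef_pos"],s["wrist_force"])
cv2.imwrite("pics/s4.png",cv2.resize(manip.read_camera("scene")[110:250,110:270,::-1],None,fx=4,fy=4,interpolation=cv2.INTER_CUBIC))
E
```

```text
[557.25855641 -53.02814179  91.3748894 ] [-0.32118058 -0.46945711  0.8098373 ]
```

View pics/s4.png

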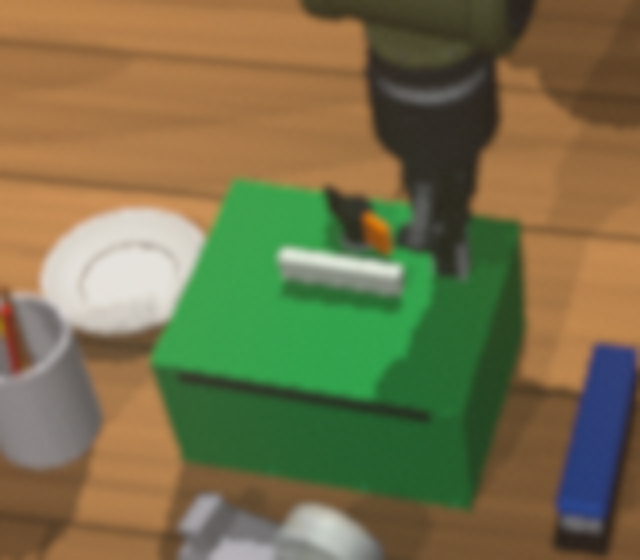

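The front corners are now at (236,181) and (518,223), which matches shut. I'll press a little more to feel the stop.

Emit:
carry_out --increments '[{"x": 0.0,"y": 0.0,"z": 0.001,"yaw": 0.0,"grip": 0.0},{"x": 0.0,"y": 0.0,"z": 0.001,"yaw": 0.0,"grip": 0.0}]'

```text
clock: 6.3
eef_pos: [557.3, -53.1, 90.4]
orientation: [3.14, -0.089, -0.0]
wrist_force: [-1.0, 0.2, 0.3]
width: -0.001
```

Emit:
carry_out --increments '[{"x": 0.0,"y": 0.0,"z": 0.001,"yaw": 0.0,"grip": 0.0},{"x": 0.0,"y": 0.0,"z": 0.001,"yaw": 0.0,"grip": 0.0}]'

```text
clock: 6.5
eef_pos: [557.3, -53.1, 89.4]
orientation: [3.14, -0.089, -0.0]
wrist_force: [1.2, 0.3, -0.2]
width: 0.006
```

Emit:
carry_out --increments '[{"x": 0.0,"y": 0.0,"z": 0.001,"yaw": 0.0,"grip": 0.0},{"x": 0.0,"y": 0.0,"z": 0.001,"yaw": 0.0,"grip": 0.0}]'

```text
clock: 6.7
eef_pos: [557.3, -53.1, 88.3]
orientation: [3.14, -0.089, -0.0]
wrist_force: [1.0, -0.1, 0.5]
width: -0.003
```

Emit:
carry_out --increments '[{"x": 0.0,"y": 0.0,"z": 0.001,"yaw": 0.0,"grip": 0.0},{"x": 0.0,"y": 0.0,"z": 0.001,"yaw": 0.0,"grip": 0.0}]'

```text
clock: 6.9
eef_pos: [557.4, -53.0, 88.1]
orientation: [3.14, -0.09, 0.001]
wrist_force: [-3.9, 0.4, 8.4]
width: 0.0
```

Emit:
carry_out --increments '[{"x": 0.0,"y": 0.0,"z": 0.001,"yaw": 0.0,"grip": 0.0},{"x": 0.0,"y": 0.0,"z": 0.001,"yaw": 0.0,"grip": 0.0}]'

```text
clock: 7.1
eef_pos: [557.4, -53.0, 88.0]
orientation: [3.14, -0.089, 0.001]
wrist_force: [-8.3, 0.9, 17.2]
width: -0.0
```

```bash
python3 - <<'E'
from h import *
import cv2
s=manip.get_state();print(s["eef_pos"],s["wrist_force"],s["moment"])
cv2.imwrite("pics/s5.png",cv2.resize(manip.read_camera("scene")[130:220,140:260,::-1],None,fx=6,fy=6,interpolation=cv2.INTER_CUBIC))
cv2.imwrite("pics/w5.png",manip.read_camera("wrist")[:,:,::-1])
E
```

```text
[557.44217341 -53.04301902  87.98379348] [-8.26116935  0.86563745 17.23987341] [ 0.22321969  1.43782048 -0.03124817]
```

View pics/s5.png

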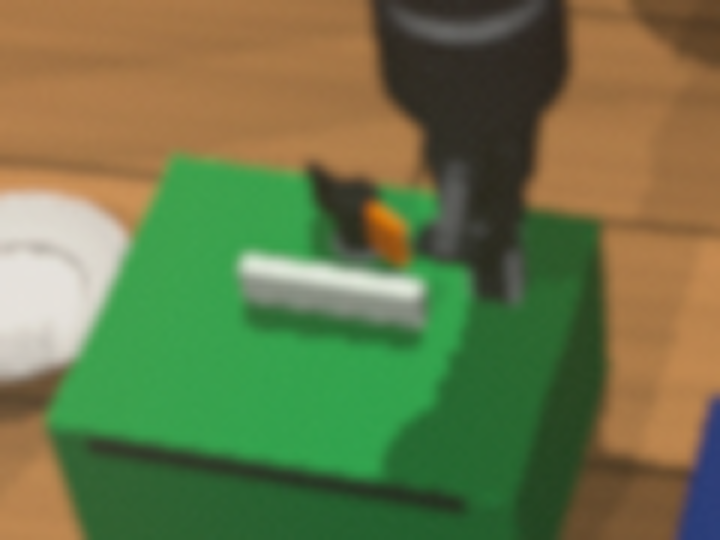

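View pics/w5.png

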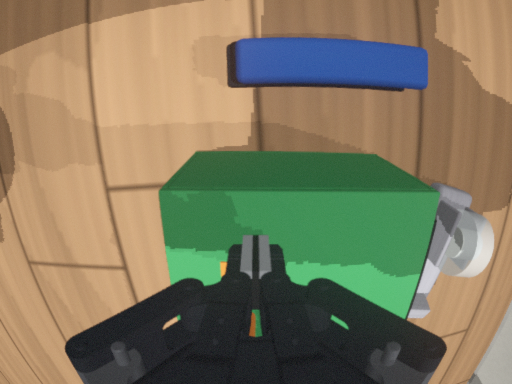

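The hard stop is felt: 17 N at TCP z 88, so the flap is shut and the fingertip lies 18 mm behind the TCP. Next I'll back off, then look down on the screw from the -y side.

Emit:
carry_out --increments '[{"x": 0.0,"y": 0.0,"z": -0.04,"yaw": 0.0,"grip": 0.0},{"x": 0.0,"y": 0.0,"z": -0.08,"yaw": 0.0,"grip": 0.0},{"x": 0.0,"y": 0.05,"z": -0.1,"yaw": 0.0,"grip": 0.0},{"x": 0.0,"y": 0.1,"z": -0.1,"yaw": 0.0,"grip": 0.0},{"x": 0.0,"y": 0.14,"z": -0.1,"yaw": 0.0,"grip": 0.0},{"x": 0.0,"y": 0.14,"z": -0.1,"yaw": 0.0,"grip": 0.0}]'

```text
clock: 7.8
eef_pos: [548.5, -197.2, 186.3]
orientation: [3.139, -0.097, 0.0]
wrist_force: [-0.3, 0.4, 0.0]
width: -0.001
```

```bash
python3 - <<'E'
from h import *
import cv2
s=manip.get_state();print(s["eef_pos"],s["wrist_force"],s["moment"]);T=tcpT();np.save("T6.npy",T)
cv2.imwrite("pics/w6.png",manip.read_camera("wrist")[:,:,::-1])
cv2.imwrite("pics/s6.png",cv2.resize(manip.read_camera("scene")[130:220,140:260,::-1],None,fx=6,fy=6,interpolation=cv2.INTER_CUBIC))
cv2.imwrite("pics/t6.png",cv2.resize(manip.read_camera("top")[160:265,270:400,::-1],None,fx=5,fy=5,interpolation=cv2.INTER_CUBIC))
E
```

```text
[ 548.53707614 -197.22733833  186.28941444] [-0.34973888  0.42795878  0.00122004] [-0.02887976 -0.00087483 -0.03830685]
```

View pics/w6.png

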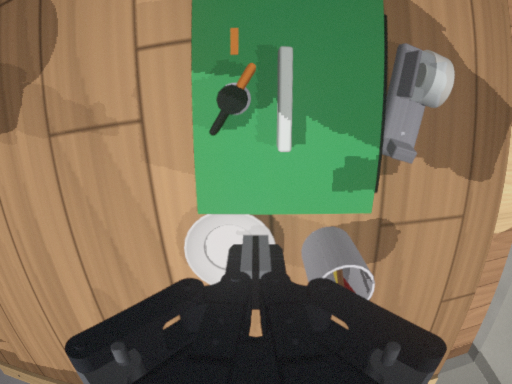

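View pics/s6.png

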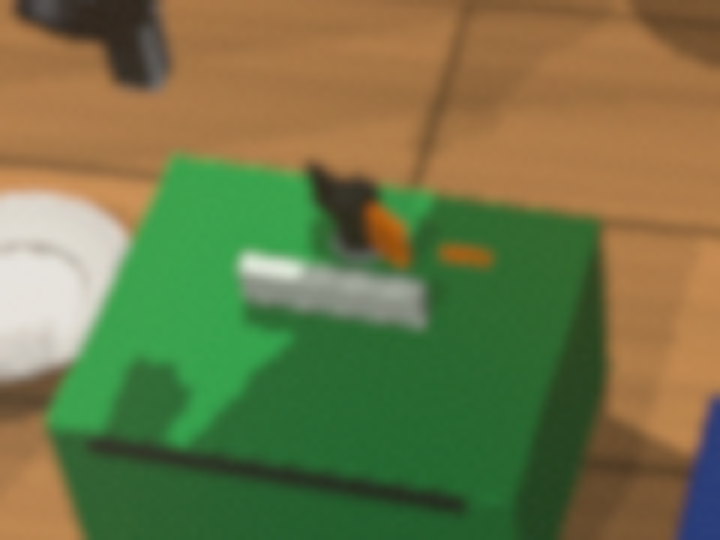

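```bash
cat > fit6.py <<'E'
from h import *
T=np.load("T6.npy");c=manip.get_calibration("wrist")
obs=[((-80,-100,106),(198,214)),((80,-100,106),(371,214)),((-45,0,136),(233,98)),((-6,-40,126),(285,150)),((-6,40,126),(286,47))]
f=lambda p:np.ravel([proj("wrist",box2w(P,p),c,T)[0]-uv for P,uv in obs])
r=least_squares(f,PB,loss="soft_l1");print(r.x);print(f(r.x).reshape(-1,2).round(1));print("prior",f(PB).reshape(-1,2).round(1))
p=r.x
for q in np.arange(5.3,6,.1):
    a=np.pi/2+q;d=np.array([np.cos(a),np.sin(a),0])*28
    print(q.round(1),proj("wrist",box2w(np.array([-45,0,136])+d,p),c,T).round(),proj("wrist",box2w(np.array([-45,0,136])-d,p),c,T).round())
for z in(-13,-18,-22):print(z,proj("scene",(T@[10,0,z,1])[:3])[0]*6-[140*6,130*6],proj("wrist",(T@[0,-11,z,1])[:3],c,T))
E
python3 fit6.py
```

```text
[ 5.82350393e+02 -1.20966534e+02 -6.71366365e-02]
[[-0.5 -0.6]
 [ 0.4 -0.6]
 [-0.8  0.9]
 [ 0.   1.8]
 [ 1.  -1. ]]
prior [[-1.8 -1.4]
 [-0.4 -2. ]
 [-2.9 -0.4]
 [-1.7  0.4]
 [-1.3 -2.5]]
5.3 [[266.  77.]] [[200. 121.]]
5.4 [[263.  74.]] [[202. 124.]]
5.5 [[261.  71.]] [[205. 127.]]
5.6 [[258.  68.]] [[208. 129.]]
5.7 [[254.  66.]] [[211. 132.]]
5.8 [[251.  64.]] [[214. 134.]]
5.9 [[247.  62.]] [[218. 135.]]
6.0 [[243.  61.]] [[222. 136.]]
-13 [127.69614806 105.09143508] [[254.8134635  226.70173358]]
-18 [125.46322372  96.19485601] [[254.79493085 230.73763521]]
-22 [123.6646172   89.02871748] [[254.77936455 234.13247927]]
```

```bash
python3 - <<'E'
import cv2
a=cv2.imread("pics/w6.png")[30:170,180:320];cv2.imwrite("pics/w6z.png",cv2.resize(a,None,fx=4,fy=4,interpolation=cv2.INTER_CUBIC))
a=cv2.imread("pics/w6.png")[225:315,215:300];cv2.imwrite("pics/w6f.png",cv2.resize(a,None,fx=6,fy=6,interpolation=cv2.INTER_CUBIC))
E
```

```text
(no output)
```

View pics/w6z.png

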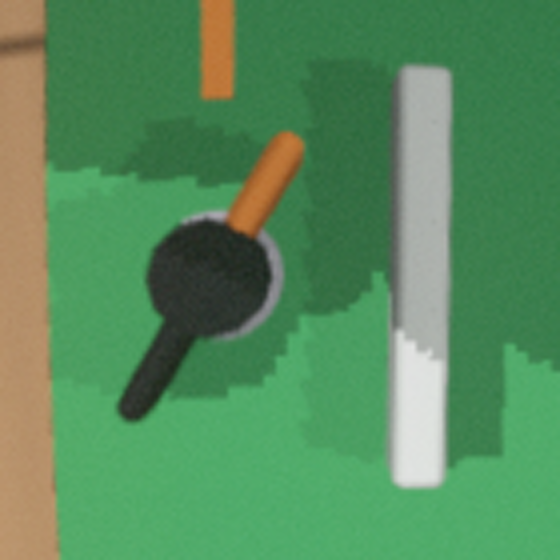

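View pics/w6f.png

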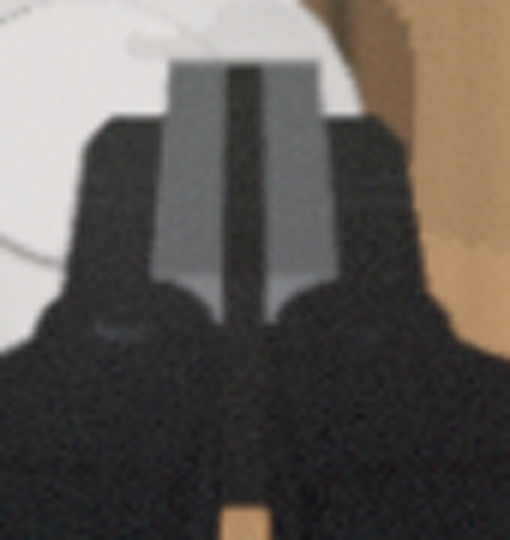

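The wrist view shows the flap shut, the hub at (233,98), the orange tip at (251,66) and the black tip at (213,132). That gives q ≈ 5.7. Next is a waypoint planner for the strokes.

```bash
cat >> h.py <<'E'
PB=np.array([582.35,-120.97,-0.0671]); SC=box2w((-45,0,0),PB)[0]
def rel(pts,z):
    """box-frame offsets from screw axis -> tool shift from current pose (m, rounded)"""
    T=tcpT()
    for (x,y),zz in zip(pts,np.broadcast_to(z,len(pts))):
        w=box2w((-45+x,y,zz),PB)[0];print((x.__round__(1),y.__round__(1),zz),(T[:3,:3].T@(w-T[:3,3])/1000).round(4))
def arc(p,r=28):return (r*np.cos(np.radians(p)),r*np.sin(np.radians(p)))
E
python3 - <<'E'
from h import *
print(SC);to([0,0,0],PB[2]);rel([(12,-32),(12,-32)],[150,109])
E
```

```text
[ 537.45126622 -117.95276533    0.        ]
shift mm [-559.3 -160.7  186.5] yaw 0.0099 alpha -0.0572
(12, -32, np.int64(150)) [-0.0043 -0.0416  0.0363]
(12, -32, np.int64(109)) [-0.0043 -0.0416  0.0773]
```

Emit:
carry_out --increments '[{"x": -0.004,"y": -0.03,"z": 0.01,"yaw": 0.01,"grip": 0.0},{"x": -0.004,"y": -0.042,"z": 0.036,"yaw": 0.01,"grip": 0.0},{"x": -0.004,"y": -0.042,"z": 0.036,"yaw": 0.01,"grip": 0.0},{"x": -0.004,"y": -0.042,"z": 0.036,"yaw": 0.01,"grip": 0.0}]'

```text
clock: 8.35
eef_pos: [547.9, -150.0, 151.0]
orientation: [3.14, -0.102, -0.0]
wrist_force: [0.1, -0.6, 1.0]
width: -0.0
```

```bash
python3 - <<'E'
from h import *
import cv2
rel([(12,-32),(12,-32)],[150,109])
cv2.imwrite("pics/w7.png",cv2.resize(manip.read_camera("wrist")[130:280,160:360,::-1],None,fx=4,fy=4,interpolation=cv2.INTER_CUBIC))
E
```

```text
(12, -32, np.int64(150)) [-0.0006  0.0007  0.001 ]
(12, -32, np.int64(109)) [-0.0006  0.0007  0.042 ]
```

View pics/w7.png

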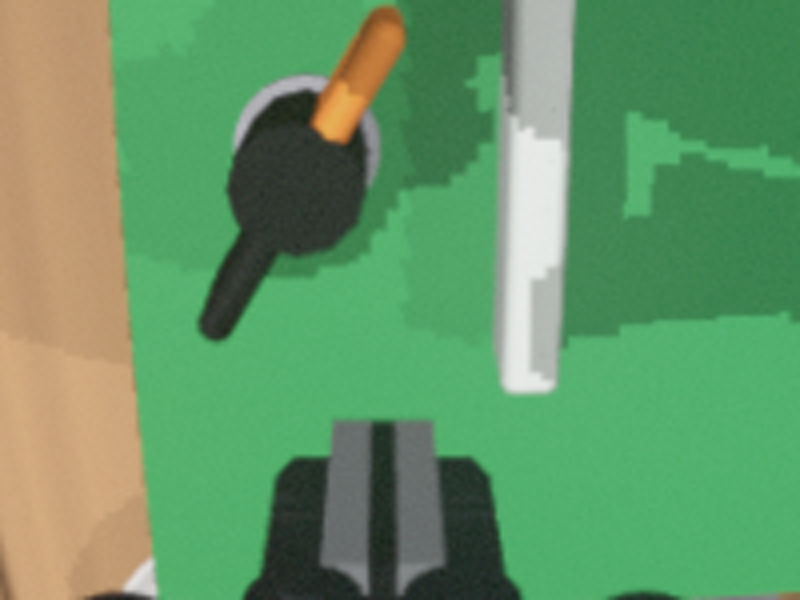

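The finger (383,430) sits clear between the black wing (215,330) and the rib (530,380), so I can descend.

Emit:
carry_out --increments '[{"x": 0.0,"y": 0.0,"z": 0.02,"yaw": 0.0,"grip": 0.0},{"x": 0.0,"y": 0.0,"z": 0.035,"yaw": 0.0,"grip": 0.0},{"x": 0.0,"y": 0.0,"z": 0.041,"yaw": 0.0,"grip": 0.0},{"x": 0.0,"y": 0.0,"z": 0.041,"yaw": 0.0,"grip": 0.0}]'

```text
clock: 8.8
eef_pos: [547.8, -151.0, 109.7]
orientation: [-3.14, 0.106, 0.0]
wrist_force: [0.5, 0.2, 0.0]
width: 0.004
```

```bash
python3 - <<'E'
from h import *
import cv2
s=manip.get_state();print(s["eef_pos"],s["wrist_force"])
rel([arc(p) for p in range(290,180,-10)],109)
cv2.imwrite("pics/w8.png",cv2.resize(manip.read_camera("wrist")[130:280,160:360,::-1],None,fx=4,fy=4,interpolation=cv2.INTER_CUBIC))
E
```

```text
[ 547.76580335 -151.02660409  109.70511807] [0.54967101 0.18901649 0.00970673]
(np.float64(9.6), np.float64(-26.3), np.int64(109)) [-0.0029 -0.006   0.0007]
(np.float64(4.9), np.float64(-27.6), np.int64(109)) [-0.0076 -0.0047  0.0007]
(np.float64(-0.0), np.float64(-28.0), np.int64(109)) [-0.0125 -0.0043  0.0007]
(np.float64(-4.9), np.float64(-27.6), np.int64(109)) [-0.0174 -0.0047  0.0007]
(np.float64(-9.6), np.float64(-26.3), np.int64(109)) [-0.0221 -0.006   0.0007]
(np.float64(-14.0), np.float64(-24.2), np.int64(109)) [-0.0265 -0.0081  0.0007]
(np.float64(-18.0), np.float64(-21.4), np.int64(109)) [-0.0305 -0.0109  0.0007]
(np.float64(-21.4), np.float64(-18.0), np.int64(109)) [-0.034  -0.0143  0.0007]
(np.float64(-24.2), np.float64(-14.0), np.int64(109)) [-0.0368 -0.0183  0.0007]
(np.float64(-26.3), np.float64(-9.6), np.int64(109)) [-0.0388 -0.0227  0.0007]
(np.float64(-27.6), np.float64(-4.9), np.int64(109)) [-0.0401 -0.0274  0.0007]
```

View pics/w8.png

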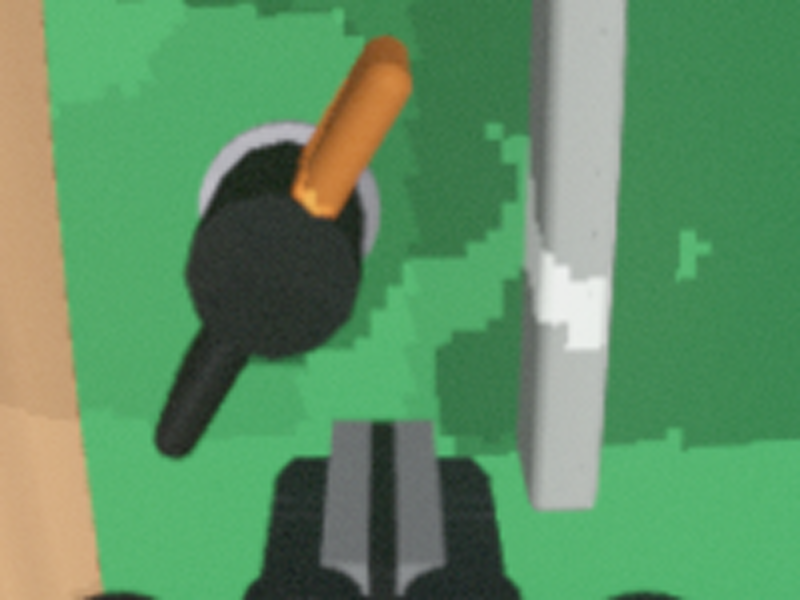

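Emit:
carry_out --increments '[{"x": -0.003,"y": -0.006,"z": 0.0,"yaw": 0.0,"grip": 0.0},{"x": -0.0076,"y": -0.0047,"z": 0.0,"yaw": 0.0,"grip": 0.0},{"x": -0.0125,"y": -0.0043,"z": 0.0,"yaw": 0.0,"grip": 0.0},{"x": -0.0174,"y": -0.0047,"z": 0.0,"yaw": 0.0,"grip": 0.0},{"x": -0.022,"y": -0.006,"z": 0.0,"yaw": 0.0,"grip": 0.0},{"x": -0.0265,"y": -0.008,"z": 0.0,"yaw": 0.0,"grip": 0.0},{"x": -0.0305,"y": -0.011,"z": 0.0,"yaw": 0.0,"grip": 0.0},{"x": -0.034,"y": -0.0143,"z": 0.0,"yaw": 0.0,"grip": 0.0},{"x": -0.0368,"y": -0.0183,"z": 0.0,"yaw": 0.0,"grip": 0.0}]'

```text
clock: 9.75
eef_pos: [511.8, -129.7, 109.4]
orientation: [3.14, -0.105, -0.0]
wrist_force: [0.8, -3.3, -0.3]
width: 0.001
```

```bash
python3 - <<'E'
from h import *
import cv2
s=manip.get_state();print(s["eef_pos"],s["wrist_force"])
rel([arc(p) for p in range(200,100,-10)],109)
cv2.imwrite("pics/w9.png",cv2.resize(manip.read_camera("wrist")[130:280,160:360,::-1],None,fx=4,fy=4,interpolation=cv2.INTER_CUBIC))
E
```

```text
[ 511.81378821 -129.65924244  109.42087567] [ 0.82823315 -3.2902474  -0.29125672]
(np.float64(-26.3), np.float64(-9.6), np.int64(109)) [-0.0015 -0.0038  0.0004]
(np.float64(-27.6), np.float64(-4.9), np.int64(109)) [-0.0028 -0.0085  0.0004]
(np.float64(-28.0), np.float64(0.0), np.int64(109)) [-0.0032 -0.0134  0.0004]
(np.float64(-27.6), np.float64(4.9), np.int64(109)) [-0.0028 -0.0183  0.0004]
(np.float64(-26.3), np.float64(9.6), np.int64(109)) [-0.0015 -0.023   0.0004]
(np.float64(-24.2), np.float64(14.0), np.int64(109)) [ 0.0005 -0.0274  0.0004]
(np.float64(-21.4), np.float64(18.0), np.int64(109)) [ 0.0033 -0.0314  0.0004]
(np.float64(-18.0), np.float64(21.4), np.int64(109)) [ 0.0068 -0.0348  0.0004]
(np.float64(-14.0), np.float64(24.2), np.int64(109)) [ 0.0108 -0.0376  0.0004]
(np.float64(-9.6), np.float64(26.3), np.int64(109)) [ 0.0152 -0.0397  0.0004]
```

View pics/w9.png

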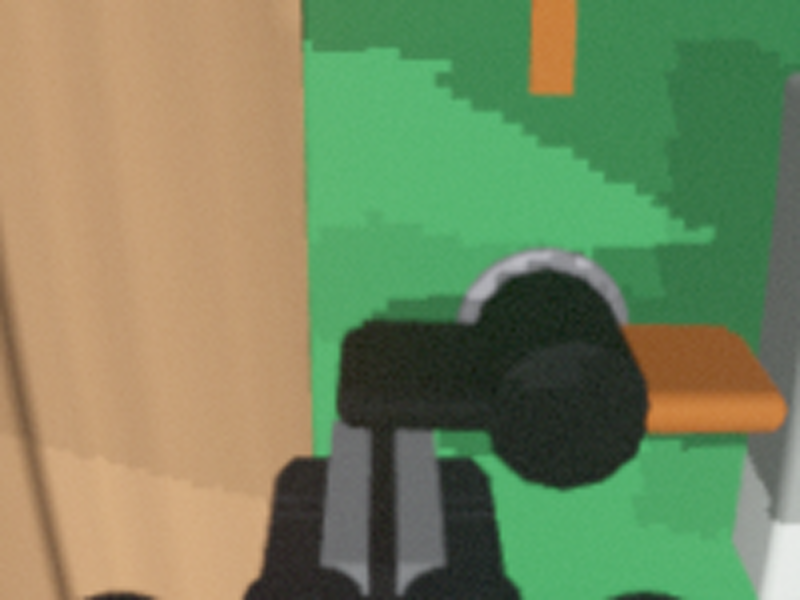

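The finger is flat against the black wing, which now points to box -x (from 340 to 500, row 370). The stroke works, so I'll continue the arc.

Emit:
carry_out --increments '[{"x": -0.0015,"y": -0.0038,"z": 0.0,"yaw": 0.0,"grip": 0.0},{"x": -0.0028,"y": -0.0085,"z": 0.0,"yaw": 0.0,"grip": 0.0},{"x": -0.0032,"y": -0.0134,"z": 0.0,"yaw": 0.0,"grip": 0.0},{"x": -0.0028,"y": -0.0183,"z": 0.0,"yaw": 0.0,"grip": 0.0},{"x": -0.0015,"y": -0.023,"z": 0.0,"yaw": 0.0,"grip": 0.0},{"x": 0.0005,"y": -0.0274,"z": 0.0,"yaw": 0.0,"grip": 0.0},{"x": 0.0033,"y": -0.0314,"z": 0.0,"yaw": 0.0,"grip": 0.0},{"x": 0.0068,"y": -0.0348,"z": 0.0,"yaw": 0.0,"grip": 0.0},{"x": 0.0108,"y": -0.0376,"z": 0.0,"yaw": 0.0,"grip": 0.0},{"x": 0.0152,"y": -0.0397,"z": 0.0,"yaw": 0.0,"grip": 0.0}]'

```text
clock: 10.8
eef_pos: [530.2, -91.1, 109.3]
orientation: [-3.14, 0.105, 0.001]
wrist_force: [-1.0, 0.1, 1.4]
width: -0.004
```

```bash
python3 - <<'E'
from h import *
import cv2
s=manip.get_state();print(s["eef_pos"],s["wrist_force"])
rel([arc(p) for p in range(105,60,-5)],109)
cv2.imwrite("pics/w10.png",cv2.resize(manip.read_camera("wrist")[130:330,160:360,::-1],None,fx=3,fy=3,interpolation=cv2.INTER_CUBIC))
cv2.imwrite("pics/s10.png",cv2.resize(manip.read_camera("scene")[130:220,140:260,::-1],None,fx=6,fy=6,interpolation=cv2.INTER_CUBIC))
E
```

```text
[530.2198537  -91.05026075 109.32975318] [-1.04986016  0.09381185  1.43776453]
(np.float64(-7.2), np.float64(27.0), np.int64(109)) [ 0.0018 -0.0007  0.0003]
(np.float64(-4.9), np.float64(27.6), np.int64(109)) [ 0.0042 -0.0012  0.0003]
(np.float64(-2.4), np.float64(27.9), np.int64(109)) [ 0.0066 -0.0015  0.0003]
(np.float64(0.0), np.float64(28.0), np.int64(109)) [ 0.009  -0.0016  0.0003]
(np.float64(2.4), np.float64(27.9), np.int64(109)) [ 0.0115 -0.0015  0.0003]
(np.float64(4.9), np.float64(27.6), np.int64(109)) [ 0.0139 -0.0012  0.0003]
(np.float64(7.2), np.float64(27.0), np.int64(109)) [ 0.0163 -0.0007  0.0003]
(np.float64(9.6), np.float64(26.3), np.int64(109)) [0.0186 0.     0.0003]
(np.float64(11.8), np.float64(25.4), np.int64(109)) [0.0209 0.001  0.0003]
```

View pics/w10.png

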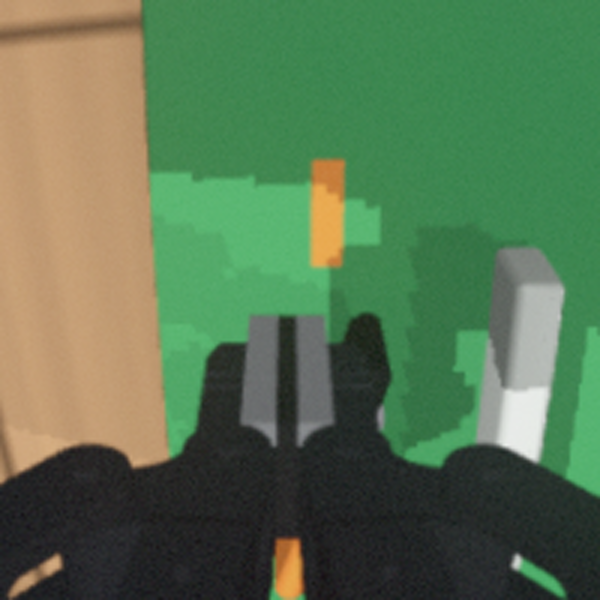

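View pics/s10.png

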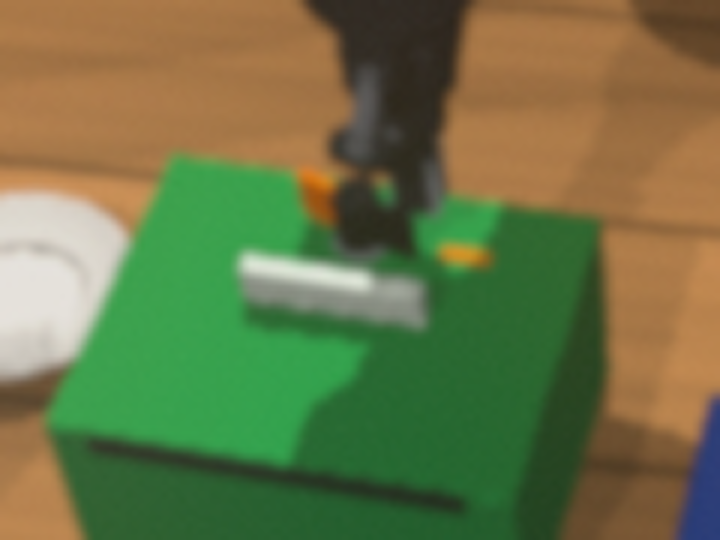

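The black wing is past +y at (365,330), and in the scene view orange points toward -y at (318,195). I'll push a bit further for margin, back off and lift.

Emit:
carry_out --increments '[{"x": 0.0042,"y": -0.0012,"z": 0.0,"yaw": 0.0,"grip": 0.0},{"x": 0.009,"y": -0.0016,"z": 0.0,"yaw": 0.0,"grip": 0.0},{"x": 0.014,"y": -0.0012,"z": 0.0,"yaw": 0.0,"grip": 0.0},{"x": 0.0163,"y": -0.0007,"z": 0.0,"yaw": 0.0,"grip": 0.0},{"x": 0.008,"y": -0.004,"z": 0.0,"yaw": 0.0,"grip": 0.0},{"x": 0.006,"y": -0.006,"z": -0.01,"yaw": 0.0,"grip": 0.0},{"x": 0.006,"y": -0.006,"z": -0.05,"yaw": 0.0,"grip": 0.0},{"x": 0.006,"y": -0.006,"z": -0.05,"yaw": 0.0,"grip": 0.0}]'

```text
clock: 11.7
eef_pos: [538.1, -86.0, 165.0]
orientation: [3.138, -0.105, 0.013]
wrist_force: [0.7, -0.8, 0.6]
width: 0.001
```

```bash
python3 - <<'E'
from h import *
rel([(13,-34),(13,-34)],[159,109]);to([0,0,0],PB[2])
E
```

```text
(13, -34, np.int64(159)) [0.0144 0.066  0.0062]
(13, -34, np.int64(109)) [0.014  0.0659 0.0562]
shift mm [-544.   -50.   160.5] yaw 0.0003 alpha -0.0668
```

Emit:
carry_out --increments '[{"x": 0.007,"y": 0.033,"z": 0.003,"yaw": 0.0,"grip": 0.0},{"x": 0.014,"y": 0.066,"z": 0.006,"yaw": 0.0,"grip": 0.0},{"x": 0.014,"y": 0.066,"z": 0.006,"yaw": 0.0,"grip": 0.0},{"x": 0.014,"y": 0.066,"z": 0.006,"yaw": 0.0,"grip": 0.0}]'

```text
clock: 12.1
eef_pos: [545.8, -152.7, 153.7]
orientation: [-3.14, 0.107, -0.0]
wrist_force: [-0.1, 0.4, -0.4]
width: 0.001
```

```bash
python3 - <<'E'
from h import *
import cv2
rel([(13,-34),(13,-34)],[150,109]);to([0,0,0],PB[2])
cv2.imwrite("pics/w11.png",cv2.resize(manip.read_camera("wrist")[130:280,160:360,::-1],None,fx=4,fy=4,interpolation=cv2.INTER_CUBIC))
E
```

```text
(13, -34, np.int64(150)) [ 0.0024 -0.0002  0.0037]
(13, -34, np.int64(109)) [ 0.0024 -0.0002  0.0447]
shift mm [-554.9 -115.2  153.6] yaw -0.0011 alpha -0.0682
```

View pics/w11.png

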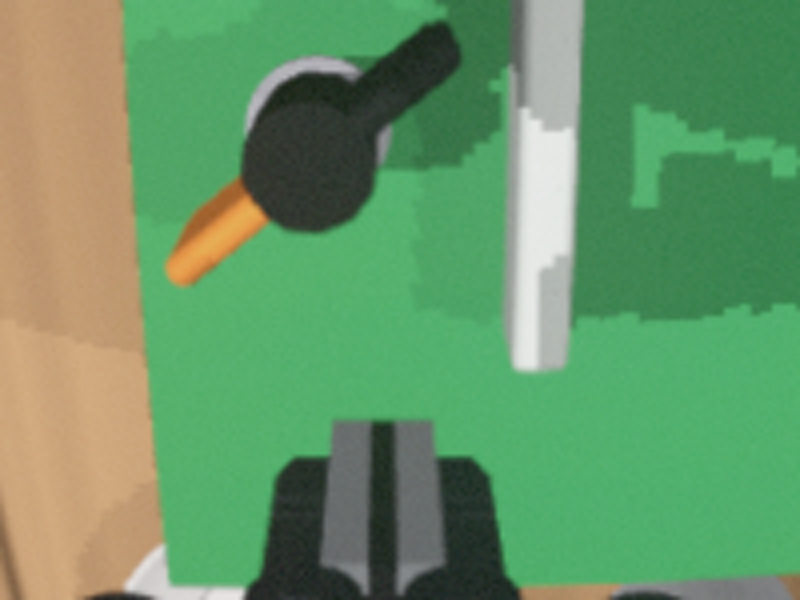

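Orange now points to about 220° (180,270), with plenty of room for the finger. Descending for the second stroke.

Emit:
carry_out --increments '[{"x": 0.0,"y": 0.0,"z": 0.02,"yaw": 0.0,"grip": 0.0},{"x": 0.0,"y": 0.0,"z": 0.035,"yaw": 0.0,"grip": 0.0},{"x": 0.0,"y": 0.0,"z": 0.0447,"yaw": 0.0,"grip": 0.0},{"x": 0.0,"y": 0.0,"z": 0.0447,"yaw": 0.0,"grip": 0.0}]'

```text
clock: 12.55
eef_pos: [545.5, -151.7, 107.9]
orientation: [-3.139, 0.104, 0.003]
wrist_force: [0.2, -0.3, 0.5]
width: -0.001
```

```bash
python3 - <<'E'
from h import *
rel([arc(p) for p in range(280,180,-10)],109)
E
```

```text
(np.float64(4.9), np.float64(-27.6), np.int64(109)) [-0.0054 -0.0055 -0.001 ]
(np.float64(-0.0), np.float64(-28.0), np.int64(109)) [-0.0103 -0.0051 -0.001 ]
(np.float64(-4.9), np.float64(-27.6), np.int64(109)) [-0.0152 -0.0055 -0.001 ]
(np.float64(-9.6), np.float64(-26.3), np.int64(109)) [-0.0199 -0.0068 -0.001 ]
(np.float64(-14.0), np.float64(-24.2), np.int64(109)) [-0.0243 -0.0089 -0.001 ]
(np.float64(-18.0), np.float64(-21.4), np.int64(109)) [-0.0283 -0.0117 -0.001 ]
(np.float64(-21.4), np.float64(-18.0), np.int64(109)) [-0.0317 -0.0151 -0.001 ]
(np.float64(-24.2), np.float64(-14.0), np.int64(109)) [-0.0345 -0.0191 -0.001 ]
(np.float64(-26.3), np.float64(-9.6), np.int64(109)) [-0.0366 -0.0235 -0.001 ]
(np.float64(-27.6), np.float64(-4.9), np.int64(109)) [-0.0378 -0.0283 -0.001 ]
```

Emit:
carry_out --increments '[{"x": -0.0054,"y": -0.0055,"z": -0.001,"yaw": 0.0,"grip": 0.0},{"x": -0.0103,"y": -0.0051,"z": -0.001,"yaw": 0.0,"grip": 0.0},{"x": -0.0152,"y": -0.0055,"z": -0.001,"yaw": 0.0,"grip": 0.0},{"x": -0.02,"y": -0.0068,"z": -0.001,"yaw": 0.0,"grip": 0.0},{"x": -0.0243,"y": -0.009,"z": -0.001,"yaw": 0.0,"grip": 0.0},{"x": -0.0283,"y": -0.0117,"z": -0.001,"yaw": 0.0,"grip": 0.0},{"x": -0.0317,"y": -0.015,"z": -0.001,"yaw": 0.0,"grip": 0.0},{"x": -0.0345,"y": -0.019,"z": -0.001,"yaw": 0.0,"grip": 0.0},{"x": -0.0366,"y": -0.0235,"z": -0.001,"yaw": 0.0,"grip": 0.0},{"x": -0.0378,"y": -0.0283,"z": -0.001,"yaw": 0.0,"grip": 0.0}]'

```text
clock: 13.55
eef_pos: [510.0, -121.5, 109.8]
orientation: [3.14, -0.105, -0.0]
wrist_force: [1.3, -2.8, -0.0]
width: 0.0
```

```bash
python3 - <<'E'
from h import *
s=manip.get_state();print(s["eef_pos"],s["wrist_force"])
rel([arc(p) for p in range(180,110,-10)]+[(-13.5,24),(-11,24),(-10,24),(-8,24)],109)
E
```

```text
[ 509.9966522  -121.47217758  109.81997608] [ 1.31469997 -2.84746365 -0.03307353]
(np.float64(-28.0), np.float64(0.0), np.int64(109)) [-0.0008 -0.0054  0.0008]
(np.float64(-27.6), np.float64(4.9), np.int64(109)) [-0.0004 -0.0102  0.0008]
(np.float64(-26.3), np.float64(9.6), np.int64(109)) [ 0.0008 -0.0149  0.0008]
(np.float64(-24.2), np.float64(14.0), np.int64(109)) [ 0.0029 -0.0194  0.0008]
(np.float64(-21.4), np.float64(18.0), np.int64(109)) [ 0.0057 -0.0234  0.0008]
(np.float64(-18.0), np.float64(21.4), np.int64(109)) [ 0.0092 -0.0268  0.0008]
(np.float64(-14.0), np.float64(24.2), np.int64(109)) [ 0.0132 -0.0296  0.0008]
(-13.5, 24, np.int64(109)) [ 0.0137 -0.0294  0.0008]
(-11, 24, np.int64(109)) [ 0.0162 -0.0294  0.0008]
(-10, 24, np.int64(109)) [ 0.0172 -0.0294  0.0008]
(-8, 24, np.int64(109)) [ 0.0192 -0.0294  0.0008]
```

Emit:
carry_out --increments '[{"x": -0.0008,"y": -0.0054,"z": 0.0008,"yaw": 0.0,"grip": 0.0},{"x": -0.0004,"y": -0.0102,"z": 0.0008,"yaw": 0.0,"grip": 0.0},{"x": 0.0008,"y": -0.015,"z": 0.0008,"yaw": 0.0,"grip": 0.0},{"x": 0.003,"y": -0.0194,"z": 0.0008,"yaw": 0.0,"grip": 0.0},{"x": 0.0057,"y": -0.0234,"z": 0.0008,"yaw": 0.0,"grip": 0.0},{"x": 0.0092,"y": -0.0268,"z": 0.0008,"yaw": 0.0,"grip": 0.0},{"x": 0.0115,"y": -0.029,"z": 0.0008,"yaw": 0.0,"grip": 0.0}]'

```text
clock: 14.25
eef_pos: [523.8, -93.2, 108.9]
orientation: [-3.14, 0.105, 0.001]
wrist_force: [-5.4, -3.4, 1.6]
width: 0.002
```

Emit:
carry_out --increments '[{"x": 0.001,"y": 0.0,"z": 0.0,"yaw": 0.0,"grip": 0.0},{"x": 0.002,"y": 0.0,"z": 0.0,"yaw": 0.0,"grip": 0.0}]'

```text
clock: 14.45
eef_pos: [524.4, -93.4, 108.7]
orientation: [-3.139, 0.105, 0.006]
wrist_force: [-15.2, 1.3, 8.1]
width: 0.001
```

Emit:
carry_out --increments '[{"x": 0.001,"y": 0.0,"z": 0.0,"yaw": 0.0,"grip": 0.0},{"x": 0.001,"y": 0.0,"z": 0.0,"yaw": 0.0,"grip": 0.0}]'

```text
clock: 14.65
eef_pos: [524.6, -93.4, 108.6]
orientation: [-3.139, 0.105, 0.009]
wrist_force: [-18.3, 2.1, 9.6]
width: 0.002
```

```bash
python3 - <<'E'
from h import *
import cv2
rel([(-11,24)],109)
cv2.imwrite("pics/w12.png",cv2.resize(manip.read_camera("wrist")[130:330,160:360,::-1],None,fx=3,fy=3,interpolation=cv2.INTER_CUBIC))
E
```

```text
(-11, 24, np.int64(109)) [ 0.0034 -0.0003 -0.0004]
```

View pics/w12.png

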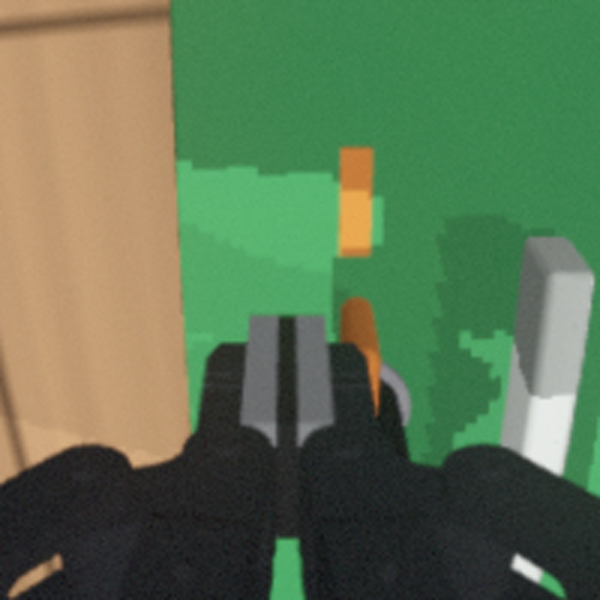

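The force climbed to 18 N with no further travel, and the orange wing (358,340) lines up with the mark (356,200). That is the stop. Backing off in -x, lifting, and moving away to check.

Emit:
carry_out --increments '[{"x": -0.006,"y": 0.0,"z": 0.0,"yaw": 0.0,"grip": 0.0},{"x": -0.012,"y": 0.0,"z": 0.0,"yaw": 0.0,"grip": 0.0},{"x": -0.012,"y": 0.0,"z": -0.03,"yaw": 0.0,"grip": 0.0},{"x": -0.012,"y": 0.0,"z": -0.07,"yaw": 0.0,"grip": 0.0},{"x": -0.012,"y": 0.04,"z": -0.08,"yaw": 0.0,"grip": 0.0},{"x": -0.012,"y": 0.08,"z": -0.08,"yaw": 0.0,"grip": 0.0},{"x": -0.012,"y": 0.11,"z": -0.08,"yaw": 0.0,"grip": 0.0},{"x": -0.012,"y": 0.11,"z": -0.08,"yaw": 0.0,"grip": 0.0}]'

```text
clock: 15.5
eef_pos: [506.7, -205.6, 188.9]
orientation: [3.139, -0.11, 0.001]
wrist_force: [0.2, 0.3, 0.7]
width: 0.002
```

```bash
python3 - <<'E'
from h import *
import cv2
s=manip.get_state();print(s["eef_pos"],s["wrist_force"]);T=tcpT()
a=np.array([[-45,28,136],[-45,-28,136],[-45,0,136],[-80,-100,106],[80,-100,106]])
print(((proj("wrist",box2w(a,PB),T=T)-[130,0])*3).round())
cv2.imwrite("pics/w13.png",cv2.resize(manip.read_camera("wrist")[0:200,130:390,::-1],None,fx=3,fy=3,interpolation=cv2.INTER_CUBIC))
cv2.imwrite("pics/s13.png",cv2.resize(manip.read_camera("scene")[130:250,100:280,::-1],None,fx=4,fy=4,interpolation=cv2.INTER_CUBIC))
E
```

```text
[ 506.72727279 -205.64024651  188.85299652] [0.21242065 0.31246438 0.71808849]
[[479. 136.]
 [477. 367.]
 [479. 251.]
 [340. 604.]
 [840. 599.]]
```

View pics/w13.png

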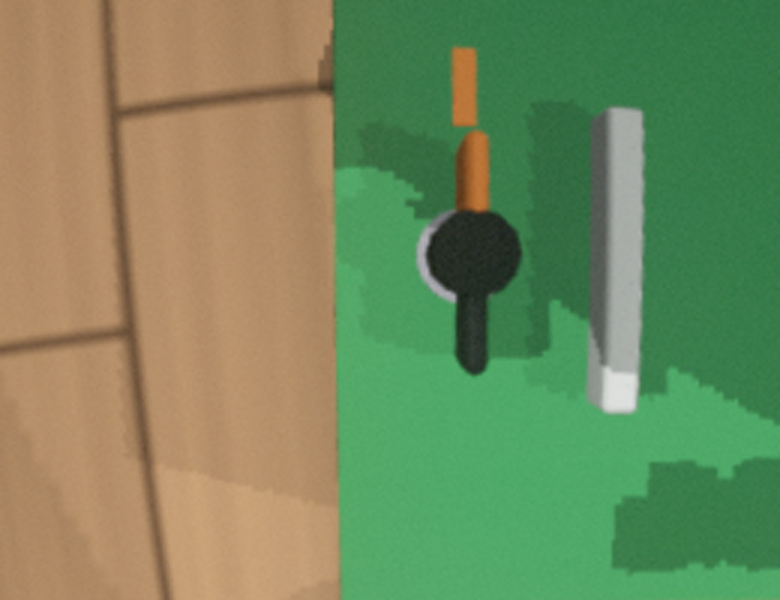

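View pics/s13.png

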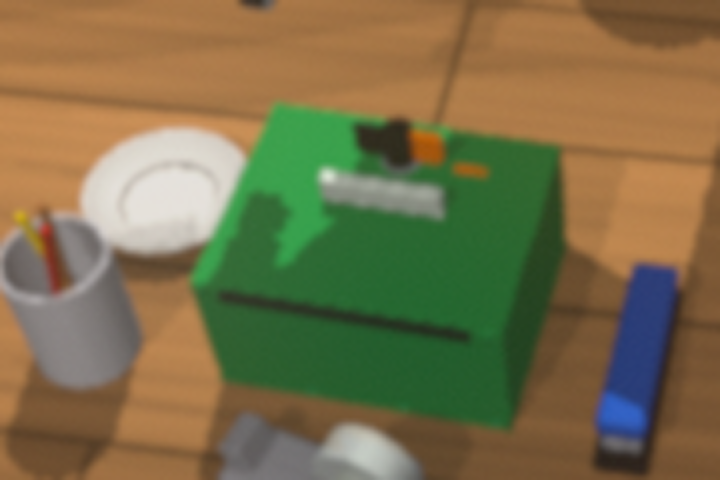

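The orange wing (479,140) points straight at the orange mark, the flap front edge is at its shut position, the bystanders are where they were, and the tool is clear. Handing in.

```bash
python3 -c "
from station import manip
print(manip.job_done())"
```

```text
the job is handed in; nothing more can be done
None
```

The flap is shut and the wing screw is turned home, with the orange wing over the orange mark. I handed the job in at about 15.6 s, with the arm holding clear of everything.

- **Flap:** I pushed it down with the shut fingertips on the bare strip at +y until it met the hard stop at about 17 N. Afterwards its front corners matched the shut position in the scene camera.
- **Screw:** It started at about q = 5.7. I turned it clockwise with two fingertip strokes, the first on the black wing and the second on the orange wing. The second ended when the force rose to about 18 N with almost no more travel.
- **Last checks:** In the wrist view the orange wing points at the mark, within about 0.02 rad, which is as fine as I could read it. The wrist force was about zero. The stapler, cup and saucer look unmoved; the tape dispenser was only partly in view, and I compared them by eye.
- **Disagreements:** The shut fingertips turned out about 18 mm behind the reported TCP, not 22 mm ahead as the text says. I found this from the pictures and the contact force and corrected for it. The scene camera also read 1 to 2 pixels off from the wrist camera; I used the wrist camera for the screw.

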